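# Stand the sample containers in their matching bench holders

## Task

Get the four closed sample containers ready for the pass-through hatch: stand each one upright in the orange bench holder whose recess has the shape and size of its foot, down inside the rim on the holder's floor. Set them down gently without tipping or dropping any, and leave the bench timer and the tape roll where they lie.

Things in the scene. Friction and masses are not known exactly. Their poses are not given: they have to be found in the camera images.
- jar_mid (a point): Specimen jar, the wide round container: body 60 mm diameter up to 54 mm, lid 63 mm diameter above it, 72 mm tall in all, mass about 0.11 kg. Stands upright, loose, white body with blue lid. This point: its centre, half-way up; z up along its axis (36 mm above its foot).
- tube_mid (a point): Sample tube, the slim round container with a flat foot: body 28 mm diameter up to 64 mm, cap 32 mm diameter above it, 84 mm tall in all, mass about 0.045 kg. Stands upright, loose, white body with blue lid. This point: its centre, half-way up; z up along its axis (42 mm above its foot).
- bottle_mid (a point): Square bottle: body 46 x 46 mm square up to 62 mm, then a short neck and a round cap of 31 mm diameter, 84 mm tall in all, mass about 0.12 kg. Stands upright, loose, white body with blue lid. This point: its centre, half-way up; z up along its axis (42 mm above its foot), x and y square to its flat sides.
- slidebox_mid (a point): Slide box, the oblong container: 84 mm along its x, 34 mm along its y, 72 mm tall; lid (the top 16 mm) 1 mm larger; mass about 0.11 kg. Stands upright, loose, white body with blue lid. This point: its centre, half-way up; z up along its axis (36 mm above its foot).
- holder_large_round: Large round orange holder, for the jar: low tray of 86 mm outer diameter, recess 76 mm diameter, fixed to the bench. Origin: centre of its underside, on the bench. Recess floor 4 mm above the bench, rim top 14 mm above the bench, walls 5 mm thick.
- holder_small_round: Small round orange holder, for the tube: low tray of 54 mm outer diameter, recess 44 mm diameter, fixed to the bench. Origin: centre of its underside, on the bench. Recess floor 4 mm above the bench, rim top 14 mm above the bench, walls 5 mm thick.
- holder_square: Square orange holder, for the square bottle: low tray 72 x 72 mm outside, recess 62 x 62 mm, sides along its x and y, fixed to the bench. Origin: centre of its underside, on the bench. Recess floor 4 mm above the bench, rim top 14 mm above the bench, walls 5 mm thick.
- holder_oblong: Oblong orange holder, for the slide box: low tray 110 mm along its x and 60 mm along its y outside, recess 100 x 50 mm, fixed to the bench. Origin: centre of its underside, on the bench. Recess floor 4 mm above the bench, rim top 14 mm above the bench, walls 5 mm thick.
- timer: Bystander: small flat grey bench timer, 42 x 50 mm, 18 mm high, loose among the containers; leave it alone. Origin: centre of its underside.
- taperoll: Bystander: roll of paper tape lying flat, 52 mm outer diameter, 18 mm high, loose among the containers; leave it alone. Origin: centre of its underside.
Things that resemble listed ones, but are neither listed nor needed, are in the scene too. What is shaped like the part that bears jar_mid but green is not meant.

How it is judged:
At the end, for the whole second after the job is handed in: Jar in the large round holder, tube in the small round one, square bottle in the square one, slide box in the oblong one: each within 14 mm of the holder's centre, standing on the recess floor (its height within 3 to 4 mm of that), upright within 0.1 rad, released and at rest (horizontal distance between jar_mid and holder_large_round below 0.014 m and z of jar_mid in the frame of holder_large_round between 0.037 and 0.044 m and angle between each of jar_mid, tube_mid, bottle_mid, slidebox_mid's own z axis and vertical below 0.1 rad and linear speed of each of jar, tube, bottle, slidebox below 0.02 m/s and contact force between each of jar, tube, bottle, slidebox and the fingers below 0.1 N and horizontal distance between tube_mid and holder_small_round below 0.014 m and z of tube_mid in the frame of holder_small_round between 0.043 and 0.05 m and horizontal distance between bottle_mid and holder_square below 0.014 m and z of bottle_mid in the frame of holder_square between 0.043 and 0.05 m and horizontal distance between slidebox_mid and holder_oblong below 0.014 m and z of slidebox_mid in the frame of holder_oblong between 0.037 and 0.044 m); the robot touches nothing.
It fails at once if a container is tipped over (angle between any of jar_mid, tube_mid, bottle_mid, slidebox_mid's own z axis and vertical above 0.7 rad).
It fails at once if a container is dropped or thrown (moves faster than 0.6 m/s while not in the fingers) ((linear speed of jar above 0.6 m/s and contact force between jar and the fingers below 0.05 N) or (linear speed of tube above 0.6 m/s and contact force between tube and the fingers below 0.05 N) or (linear speed of bottle above 0.6 m/s and contact force between bottle and the fingers below 0.05 N) or (linear speed of slidebox above 0.6 m/s and contact force between slidebox and the fingers below 0.05 N)).
It fails at once if the bench timer is shifted by more than 25 mm (distance of timer from where it was at the start of the episode above 0.025 m).
It fails at once if the tape roll is shifted by more than 25 mm (distance of taperoll from where it was at the start of the episode above 0.025 m).
It also fails if it takes over 115 s, if anything falls off the work surface, if the arm or the gripper's body presses on something with over 40 N, if the wrist force passes 120 N, or if a joint passes its speed limit or range.

## Robot

A 7-joint arm with a two-finger parallel gripper is mounted at the origin on the work surface. World frame = base frame: x ahead of the robot, y to its left, z up, the work surface at z = 0. Lengths are in m, angles in rad, forces in N, time in s.
With the tool pointing down it reaches from about 0.4 to 0.9 m from the base axis. Payload 5.6 kg.
Tool frame: the origin (TCP) lies midway between the tips of the shut fingers; the grasp point (between the pads) lies 19 mm behind it; z points along the fingers, y is the direction in which the jaws open and shut (so a half turn about z gives the same grasp; the last joint's range is limited). The gripper opens to 92 mm and grips with 3 to 60 N. Pads are 20 mm wide; open, the fingers measure 128 mm over their backs; the gripper's body (75 mm by 189 mm) begins 69 mm behind the grasp point.
Start: joints at [1.063, 0.468, -0.012, 1.603, 0.006, 1.071, -0.056], TCP at [0.291, -0.581, 0.215] pointing down, gripper open.
Joint ranges: [-2.53, 2.53], [-0.31, 2.02], [-1.57, 1.55], [0.28, 2.44], [-1.29, 4.43], [0.15, 1.84], [-2.92, 2.92]. Speed limits (rad/s): [2.57, 2.57, 3.14, 3.14, 3.14, 3.14, 3.14].

## Interface

Orientations are given as a rotation vector (axis times angle).
In Python, from rig import manip, viewer gives the robot as it stands.
- The arm moves only by the shell command python3 -m creep 'ROWS' [FORCE]. ROWS is JSON, a list of rows, each a list of 5 numbers: the closure, from 0 (fully open) to 1 (shut), then the shift along the tool's x, y, z in units of 50 cm (1.0 is 50 cm), then the turn about the tool's z in units of 45 degrees (1.0 is 45 degrees). In form: [[fingers, x, y, z, spin], ...]. A call has 1 to 20 rows; each row shifts and turns the commanded pose from where the row before left it, along the tool's axes as they then stand; what a row does not reach is not made up. A row lasts 1/12 s, in which the tool goes at most 41.7 mm and 7.16 degrees, less where a joint would pass 70% of its speed; a pose out of reach is approached as far as the arm can. A call with a number of a shift or a turn outside -1 to 1 is refused whole. A call with a gripper value outside its range is refused whole. The fingers move at their own pace and stop on an object; FORCE is the grip in N (left out, the last holds). Time passes only in rows, so rows that do not move let the fingers close. It gives the time, the measured TCP pose, the force and the opening at its end, in the units of the state.
- manip.get_state(): the state, without advancing time (a new reading comes with each control period).
- viewer.get_image(name): name is "side" or "top"; returns the picture (400x640x3 uint8, red, green, blue); there is no depth.
- viewer.get_calibration(name): a dict with "K" (3x3 intrinsics, pixels), "world_from_camera" (4x4, takes a point from camera to world coordinates). Camera axes: x right, y down, z forward; pixel columns grow to the right and rows downward; lengths in m; the calibration is good to about 2 mm. A picture is of the moment at which its call begins. get_calibration takes no time and is no camera call.
- manip.finish_job(): hands the job in, once; it reports no verdict.
The state is a dict: "time": time; "joint_positions": joint angles; "qd": joint speeds; "tau": joint torques, N m; "tool_pos": TCP position; "ee_rot": TCP orientation; "force": force on the tool from outside, world axes, zero at the start; "torque": the same for the moment, N m; "width": finger opening in m.
Only numpy, scipy, OpenCV 4.12 (cv2) and the standard library are available. Lean on these libraries where they do the work, as an engineer would, in place of code of your own. Each camera call takes 0.05 s, during which the arm holds its last target. There are 200 camera calls.

## Working session

There is one attempt and no reset: what is moved stays moved. The work goes in short steps, Python scripts to look and compute and a shell command to move; the robot and the scene stay as the last step left them, time stands still between calls to the robot, and variables do not carry over. Pictures are saved under pics/ and viewed, about 12 in all and at most 16, crops included, and the job is handed in when it is done.

```bash
mkdir -p pics
python3 - <<'E'
from rig import manip, viewer
import cv2,numpy as np
print(manip.get_state())
for n in("top","side"):
    im=viewer.get_image(n); cv2.imwrite(f"pics/{n}0.png",im[:,:,::-1]); c=viewer.get_calibration(n)
    print(n,np.round(c["K"],2).tolist(),np.round(c["world_from_camera"],4).tolist())
E
```

```text
{'time': 0.0, 'joint_positions': array([ 1.06303098,  0.46835745, -0.01159392,  1.60360444,  0.0059996 ,
        1.07136411, -0.05633623]), 'qd': array([ 1.24807177e-03,  3.94161956e-04,  1.45684852e-04, -9.36809352e-04,
        6.22338397e-05, -3.07770488e-04,  1.62280914e-03]), 'tau': array([ 1.51382519e-04, -5.20572889e+01, -1.18884697e-02, -2.43748838e+01,
       -5.65827813e-02,  1.73474243e-02,  1.64035291e-04]), 'tool_pos': array([ 0.29101951, -0.58058307,  0.21366107]), 'ee_rot': array([-3.05561022e+00, -7.22959889e-01,  8.01729597e-04]), 'force': array([ 0.18568256, -0.12722596,  0.5772887 ]), 'torque': array([ 0.00437177,  0.03380454, -0.00058643]), 'width': 0.0917976491683658}
top [[433.64, 0.0, 312.29], [0.0, 433.64, 191.54], [0.0, 0.0, 1.0]] [[-0.0125, -0.981, 0.1935, 0.2722], [-0.9999, 0.0112, -0.0079, 0.0115], [0.0056, -0.1936, -0.9811, 1.2069], [0.0, 0.0, 0.0, 1.0]]
side [[389.37, 0.0, 319.01], [0.0, 389.37, 203.07], [0.0, 0.0, 1.0]] [[-0.9871, -0.0955, 0.1286, 0.3612], [-0.1602, 0.5701, -0.8058, 0.9285], [0.0036, -0.816, -0.5781, 0.7119], [0.0, 0.0, 0.0, 1.0]]
```

View pics/top0.png

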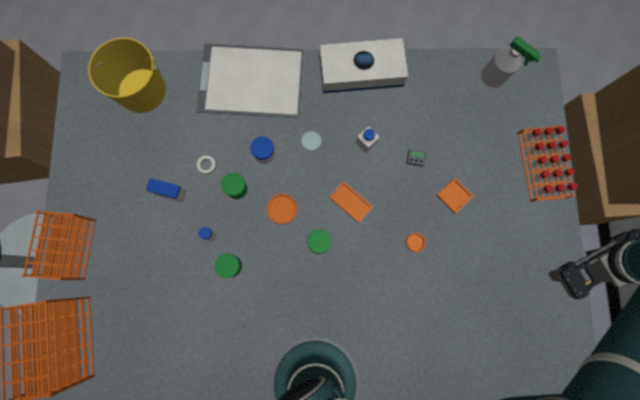

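View pics/side0.png

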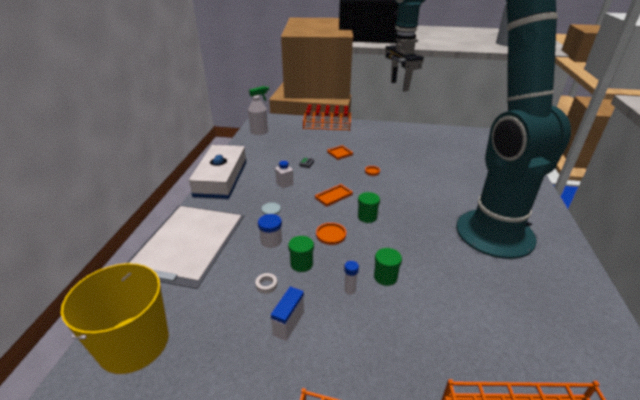

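The top view shows the jar lid at (262,148), tube (205,233), bottle (369,138) and slide box (163,189). The holders are large round (282,209), oblong (352,202), square (456,195) and small round (416,242). The timer is at (416,157), the tape at (206,164), and there are three green decoys. Next I'll measure these from both views.

```bash
cat > h.py <<'E'
import numpy as np,cv2
from rig import manip,viewer
from scipy.spatial.transform import Rotation as R
def ground(n,px,z):
    c=viewer.get_calibration(n);T=np.array(c["world_from_camera"]);K=np.array(c["K"])
    p=np.c_[np.reshape(px,(-1,2)),np.ones(len(np.reshape(px,(-1,2))))]
    d=(T[:3,:3]@np.linalg.inv(K)@p.T).T;o=T[:3,3]
    return (o+d*((z-o[2])/d[:,2])[:,None])[:,:2]
def pix(n,P):
    c=viewer.get_calibration(n);T=np.linalg.inv(np.array(c["world_from_camera"]));q=np.array(c["K"])@(T[:3,:3]@np.array(P)+T[:3,3]);return q[:2]/q[2]
BLUE=((105,120,60),(130,255,255));OR=((5,150,120),(20,255,255))
def blobs(n,im,rng,z,amin=30):
    hsv=cv2.cvtColor(im,cv2.COLOR_RGB2HSV);m=cv2.inRange(hsv,*rng)
    for c in cv2.findContours(m,cv2.RETR_EXTERNAL,cv2.CHAIN_APPROX_NONE)[0]:
        a=cv2.contourArea(c)
        if a<amin: continue
        mo=cv2.moments(c);u=(mo['m10']/mo['m00'],mo['m01']/mo['m00'])
        w=ground(n,c,z);r=cv2.minAreaRect((w*1000).astype(np.float32))
        yield u,a,ground(n,u,z)[0],r
def move(x,y,z=None,yaw=None):
    "deltas in tool axes & units; yaw = world angle of the tool y (jaw) axis, deg"
    s=manip.get_state();M=R.from_rotvec(s['ee_rot']).as_matrix();p=s['tool_pos']
    d=M.T@(np.array([x,y,p[2] if z is None else z])-p)/0.5
    cur=np.degrees(np.arctan2(M[1,1],M[0,1]))
    dy=0 if yaw is None else (yaw-cur+90)%180-90   # world turn
    print('tcp',p.round(4),'jaw',round(cur,1),'q7',round(s['joint_positions'][6],2),'t',round(s['time'],2),'| dxyz',d.round(4),'spin',round(-dy/45,3),'w',round(s['width'],4),'F',s['force'].round(1))
E
python3 - <<'E'
from h import *
for n in("top","side"):
    im=viewer.get_image(n)
    print(n,'orange z=.007')
    for u,a,w,r in blobs(n,im,OR,.007): print(np.round(u,1),a,w.round(4),np.round(r[0],0),np.round(r[1],0),round(r[2],1))
    print('blue z=.063 / .074')
    for u,a,w,r in blobs(n,im,BLUE,.064): print(np.round(u,1),a,w.round(4),ground(n,u,.074)[0].round(4),np.round(r[1],0),round(r[2],1))
    im=im[:,:,::-1]
    if n=="top": t=im[105:270,140:480]; cv2.imwrite("pics/topcrop.png",cv2.resize(t[:, :],(800,388),interpolation=cv2.INTER_CUBIC)); b=cv2.resize(im[120:160,350:390],(400,400),interpolation=cv2.INTER_CUBIC)
    else: b2=cv2.resize(im[155:195,265:305],(400,400),interpolation=cv2.INTER_CUBIC)
cv2.imwrite("pics/bottle.png",np.hstack([b,b2]))
E
```

```text
top orange z=.007
[ 45.5 348. ] 6444.5 [0.0984 0.7073] [ 99. 713.] [242. 221.] 8.8
[415.2 242.1] 246.5 [ 0.3635 -0.2804] [ 363. -280.] [49. 51.] 17.5
[ 59.8 246.2] 2846.0 [0.364  0.6963] [367. 705.] [152. 179.] 84.8
[281.6 208.5] 642.0 [0.4615 0.0883] [462.  89.] [80. 79.] 44.6
[552.7 197. ] 42.0 [ 0.4854 -0.6765] [ 488. -680.] [107.  28.] 83.0
[350.5 201.7] 738.5 [ 0.4786 -0.1051] [ 479. -105.] [107.  59.] 47.6
[454.5 195.1] 573.0 [ 0.4942 -0.3992] [ 495. -399.] [69. 69.] 42.2
[549.1 183.7] 68.5 [ 0.5238 -0.6709] [ 526. -669.] [20. 90.] 9.6
[544.2 170. ] 63.0 [ 0.564  -0.6615] [ 567. -665.] [21. 90.] 14.0
[547.9 155.4] 33.5 [ 0.6071 -0.6772] [ 611. -678.] [27. 56.] 9.0
blue z=.063 / .074
[204.9 232.7] 106.5 [0.3904 0.2866] [0.3893 0.2842] [32. 29.] 89.3
[162.7 188. ] 372.5 [0.5121 0.4039] [0.51   0.4004] [87. 35.] 74.4
[261.8 147.5] 377.5 [0.6222 0.139 ] [0.6191 0.1379] [63. 60.] 0.3
[368.7 134.1] 71.0 [ 0.6575 -0.1554] [ 0.6541 -0.1539] [25. 29.] 88.0
[364.3  58.1] 56.5 [ 0.8852 -0.1514] [ 0.8798 -0.1499] [31. 36.] 45.9
side orange z=.007
[313.6 395. ] 100.5 [0.4296 0.5528] [421. 548.] [68. 21.] 9.3
[514.4 390.6] 2219.0 [0.0612 0.4837] [ 46. 478.] [299.  39.] 9.3
[330.8 232.3] 445.5 [0.4623 0.0819] [463.  81.] [83. 84.] 9.5
[333.2 193.8] 342.5 [ 0.4809 -0.1128] [ 480. -114.] [114.  64.] 47.6
[372.  169.6] 79.0 [ 0.3645 -0.2896] [ 365. -290.] [51. 49.] 9.6
[339.5 151.3] 151.5 [ 0.4955 -0.408 ] [ 496. -410.] [75. 74.] 43.4
blue z=.063 / .074
[286.7 304.3] 586.5 [0.5134 0.4005] [0.5111 0.4087] [93. 39.] 75.2
[351.2 267.4] 150.5 [0.3897 0.2694] [0.3892 0.2796] [33. 46.] 9.4
[269.3 222.4] 327.5 [0.6228 0.1363] [0.6188 0.1486] [63. 74.] 9.5
[568.1 194.5] 198.0 [-0.2203 -0.1409] [-0.2114 -0.1244] [135.  33.] 62.5
[283.1 163.8] 42.5 [ 0.6606 -0.1798] [ 0.656  -0.1627] [27. 42.] 13.1
[217.5 159.6] 45.0 [ 0.8878 -0.1708] [ 0.8797 -0.1538] [29. 49.] 7.0
```

View pics/bottle.png

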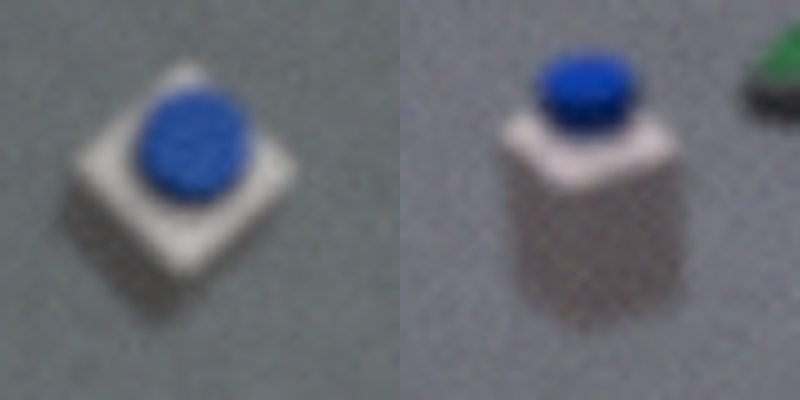

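Run:
```python
from h import *
c=np.array([(185,62),(75,165),(190,275),(298,168)])/10-.45+np.array([350,120])
w=ground("top",c,.062);print(w.round(4),w.mean(0),[np.degrees(np.arctan2(*(w[(i+1)%4]-w[i])[::-1])).round(1) for i in range(4)])
move(.655,-.156,.2,0)
```

```text
[[ 0.6824 -0.1549]
 [ 0.6529 -0.1233]
 [ 0.6209 -0.1539]
 [ 0.6514 -0.1849]] [ 0.65189987 -0.15425853] [np.float64(133.2), np.float64(-136.2), np.float64(-45.6), np.float64(44.1)]
tcp [ 0.2912 -0.5808  0.214 ] jaw -63.4 q7 -0.06 t 0.2 | dxyz [ 1.0313 -0.4332  0.0284] spin -1.408 w 0.0923 F [ 0.1 -0.3 -0.2]
```

```bash
python3 -m creep '[[0,0.064,-0.027,0,0],[0,0.064,-0.027,0,0],[0,0.064,-0.027,0,0],[0,0.064,-0.027,0,0],[0,0.064,-0.027,0,0],[0,0.064,-0.027,0,0],[0,0.064,-0.027,0,0],[0,0.064,-0.027,0,0],[0,0.064,-0.027,0,0],[0,0.064,-0.027,0,0],[0,0.064,-0.027,0,0],[0,0.064,-0.027,0,0],[0,0.064,-0.027,0,0],[0,0.064,-0.027,0,0],[0,0.064,-0.027,0,0],[0,0.064,-0.027,0,0],[0,0,0,0,-0.13],[0,0,0,0,-0.13],[0,0,0,0,-0.13],[0,0,0,0,0]]' 30; python3 -c "
from h import *
move(.654,-.155,.12,-46)
im=viewer.get_image('top');cv2.imwrite('pics/t1.png',cv2.resize(im[80:200,280:440,::-1],(800,600),interpolation=cv2.INTER_CUBIC))
s=manip.get_state();print(pix('top',s['tool_pos']))"
```

```text
time: 1.87
tool_pos: [0.6521, -0.1582, 0.214]
ee_rot: [-2.909, -1.186, 0.001]
force: [-0.1, 0.5, -0.8]
width: 0.0922
tcp [ 0.6521 -0.1582  0.214 ] jaw -45.6 q7 -0.71 t 1.87 | dxyz [ 0.0072 -0.0017  0.1881] spin 0.008 w 0.0922 F [-0.1  0.5 -0.8]
[378.31747621 116.15638974]
```

View pics/t1.png

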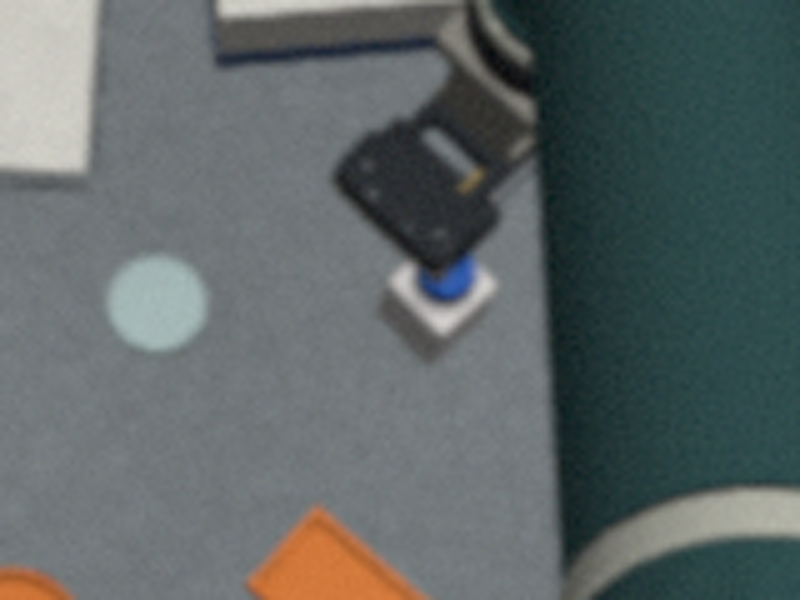

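```bash
python3 -m creep '[[0,0.003,0,0.06,0],[0,0.002,0,0.06,0],[0,0.002,-0.002,0.06,0],[0,0,0,0.02,0],[0,0,0,0,0],[0,0,0,0,0]]'; python3 -c "
from h import *
move(.654,-.155,.031,-46)
p=manip.get_state()['tool_pos']
ims=[]
for n,x0,y0 in(('side',240,100),('top',330,80)):
    im=viewer.get_image(n);print(n,pix(n,p)-[x0,y0],pix(n,p+[0,0,.1])-[x0,y0]);ims.append(cv2.resize(im[y0:y0+100,x0:x0+80,::-1],(400,500),interpolation=cv2.INTER_CUBIC))
cv2.imwrite('pics/s2.png',np.hstack(ims))"
```

```text
time: 2.42
tool_pos: [0.6544, -0.1556, 0.1151]
ee_rot: [2.912, 1.179, 0.0]
force: [0.4, -0.5, -0.4]
width: 0.0921
tcp [ 0.6544 -0.1556  0.1151] jaw -45.9 q7 -0.74 t 2.42 | dxyz [ 0.0003 -0.0013  0.1681] spin 0.002 w 0.0921 F [ 0.4 -0.5 -0.4]
side [42.46630732 53.77894906] [40.82160086 24.88925214]
top [41.35808968 48.98626251] [47.11540885 35.12524344]
```

View pics/s2.png

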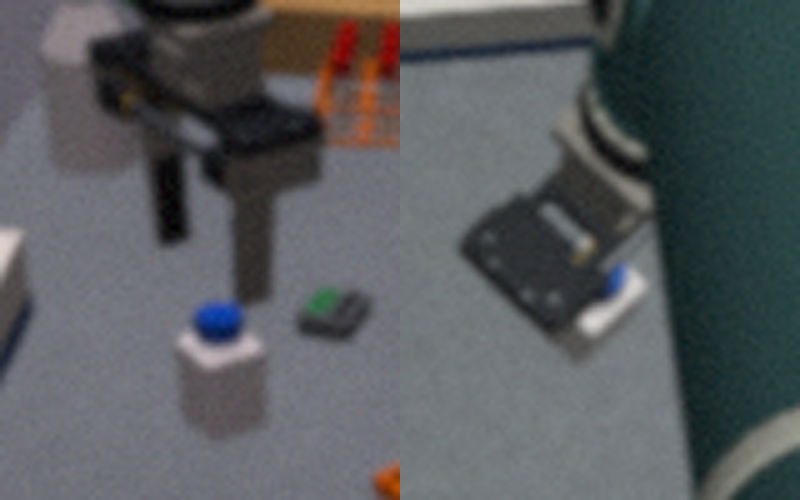

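The side view shows the fingertips at crop (173,243) and (253,300). Their midpoint is (213,271), against a predicted TCP of (212,269), so the calibration agrees with the arm. The bottle lies centred below, so I'll descend and grip.

```bash
python3 -m creep '[[0,0,-0.001,0.04,0],[0,0,0,0.04,0],[0,0,0,0.04,0],[0,0,0,0.03,0],[0,0,0,0.018,0],[0,0,0,0,0],[0.4,0,0,0,0],[0.6,0,0,0,0],[0.7,0,0,0,0],[0.8,0,0,0,0],[0.8,0,0,0,0],[0.8,0,0,0,0],[0.8,0,0,0,0]]' 20; python3 -c "
from h import *
move(.4945,-.401,.13,-47)"
```

```text
time: 3.6
tool_pos: [0.6538, -0.155, 0.0308]
ee_rot: [2.911, 1.181, 0.0]
force: [0.5, -0.1, -1.2]
width: 0.0476
tcp [ 0.6538 -0.155   0.0308] jaw -45.8 q7 -0.76 t 3.6 | dxyz [-0.5713  0.1309 -0.1984] spin 0.026 w 0.0476 F [ 0.5 -0.1 -1.2]
```

```bash
python3 -m creep '[[0.8,0,0,0,0],[0.8,0,0,0,0],[0.8,0,0,0,0],[0.8,0,0,-0.01,0],[0.8,0,0,-0.02,0],[0.8,0,0,-0.04,0],[0.8,0,0,-0.04,0],[0.8,0,0,-0.04,0],[0.8,0,0,-0.03,0],[0.8,0,0,-0.02,0]]' 20; python3 -c "
from h import *
move(.4945,-.401,.13,-47)"
```

```text
time: 4.43
tool_pos: [0.6546, -0.1551, 0.1333]
ee_rot: [2.909, 1.181, 0.004]
force: [0.1, 0.7, -0.9]
width: 0.0463
tcp [ 0.6546 -0.1551  0.1333] jaw -45.8 q7 -0.73 t 4.43 | dxyz [-0.5724  0.1296  0.006 ] spin 0.026 w 0.0463 F [ 0.1  0.7 -0.9]
```

```bash
python3 -m creep '[[0.8,-0.02,0.005,0,0],[0.8,-0.04,0.009,0,0],[0.8,-0.055,0.0125,0,0.026],[0.8,-0.055,0.0125,0,0],[0.8,-0.055,0.0125,0,0],[0.8,-0.055,0.0125,0,0],[0.8,-0.055,0.0125,0,0],[0.8,-0.055,0.0125,0,0],[0.8,-0.055,0.0125,0,0],[0.8,-0.055,0.0125,0,0],[0.8,-0.04,0.009,0,0],[0.8,-0.022,0.005,0,0],[0.8,-0.01,0.0025,0,0],[0.8,0,0,0,0],[0.8,0,0,0,0]]' 20; python3 -c "
from h import *
move(.4945,-.401,.06,-47)
p=manip.get_state()['tool_pos']
ims=[]
for n,x0,y0 in(('side',300,80),('top',420,140)):
    im=viewer.get_image(n);print(n,(pix(n,p)-[x0,y0])*5);ims.append(cv2.resize(im[y0:y0+100,x0:x0+80,::-1],(400,500),interpolation=cv2.INTER_CUBIC))
cv2.imwrite('pics/s3.png',np.hstack(ims))"
```

```text
time: 5.68
tool_pos: [0.4907, -0.3971, 0.1303]
ee_rot: [-2.921, -1.153, -0.001]
force: [0.0, 0.1, -2.2]
width: 0.0462
tcp [ 0.4907 -0.3971  0.1303] jaw -46.9 q7 -0.29 t 5.68 | dxyz [1.000e-04 1.090e-02 1.406e-01] spin 0.002 w 0.0462 F [ 0.   0.1 -2.2]
side [207.87868082 213.18500528]
top [248.33490405 236.98263265]
```

View pics/s3.png

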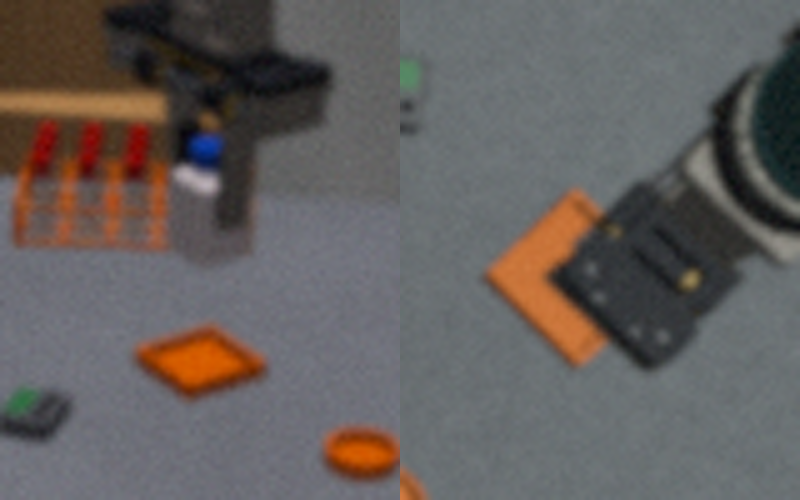

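```bash
python3 -m creep '[[0.8,0,0.005,0.03,0],[0.8,0,0.006,0.035,0],[0.8,0,0,0.035,0],[0.8,0,0,0.03,0],[0.8,0,0,0.02,0],[0.8,0,0,0.01,0],[0.8,0,0,0,0]]' 20; python3 -c "
from h import *
move(.4945,-.401,.0355,-47)
x0,y0,n=300,110,'side'
im=viewer.get_image(n);cv2.imwrite('pics/s4.png',cv2.resize(im[y0:y0+60,x0:x0+80,::-1],(640,480),interpolation=cv2.INTER_CUBIC))"
```

```text
time: 6.37
tool_pos: [0.4934, -0.4014, 0.0488]
ee_rot: [-2.92, -1.152, 0.002]
force: [-0.9, -0.5, -0.5]
width: 0.0461
tcp [ 0.4934 -0.4014  0.0488] jaw -46.9 q7 -0.31 t 6.37 | dxyz [0.0021 0.0009 0.0267] spin 0.001 w 0.0461 F [-0.9 -0.5 -0.5]
```

View pics/s4.png

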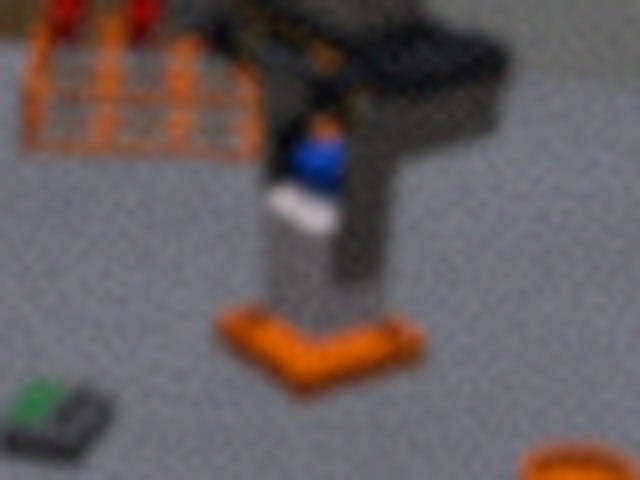

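The bottle body (x 268–385) sits centred between the square holder's corners (220–425). I'll lower it, release and lift.

```bash
python3 -m creep '[[0.8,0.001,0.0005,0.01,0],[0.8,0.001,0.0005,0.008,0],[0.8,0,0,0.006,0],[0.8,0,0,0.003,0],[0.8,0,0,0.001,0],[0.8,0,0,0,0]]' 20; python3 -c "
from h import *
move(.4945,-.401,.0355,-47)"
```

```text
time: 6.92
tool_pos: [0.4948, -0.4022, 0.0366]
ee_rot: [2.923, 1.151, -0.0]
force: [0.1, 0.6, -0.3]
width: 0.0462
tcp [ 0.4948 -0.4022  0.0366] jaw -47.0 q7 -0.31 t 6.92 | dxyz [ 0.0011 -0.0022  0.0021] spin 0.0 w 0.0462 F [ 0.1  0.6 -0.3]
```

```bash
python3 -m creep '[[0.8,0,0,0.002,0],[0.8,0,0,0.0015,0],[0.8,0,0,0,0],[0.45,0,0,0,0],[0.4,0,0,0,0],[0.3,0,0,0,0],[0.2,0,0,0,0],[0.2,0,0,0,0],[0.2,0,0,0,0],[0.2,0,0,0,0]]' 20; python3 -c "
from h import *
move(.389,.2835,.2,90)"
```

```text
time: 7.75
tool_pos: [0.4949, -0.4022, 0.0348]
ee_rot: [-2.923, -1.151, 0.0]
force: [-0.5, -0.7, 0.0]
width: 0.0735
tcp [ 0.4949 -0.4022  0.0348] jaw -47.0 q7 -0.31 t 7.75 | dxyz [ 0.7805 -1.1473 -0.3305] spin 0.956 w 0.0735 F [-0.5 -0.7  0. ]
```

```bash
python3 -m creep '[[0.2,0,0,-0.02,0],[0.2,0,0,-0.05,0],[0.2,0,0,-0.07,0],[0.2,0,0,-0.07,0],[0.1,0,0,-0.06,0],[0,0,0,-0.05,0]]'; python3 -m creep '[[0,0.0434,-0.0637,0,0],[0,0.0434,-0.0637,0,0],[0,0.0434,-0.0637,0,0],[0,0.0434,-0.0637,0,0],[0,0.0434,-0.0637,0,0],[0,0.0434,-0.0637,0,0],[0,0.0434,-0.0637,0,0],[0,0.0434,-0.0637,0,0],[0,0.0434,-0.0637,0,0],[0,0.0434,-0.0637,0,0],[0,0.0434,-0.0637,0,0],[0,0.0434,-0.0637,0,0],[0,0.0434,-0.0637,0,0],[0,0.0434,-0.0637,0,0],[0,0.0434,-0.0637,0,0],[0,0.0434,-0.0637,0,0],[0,0.0434,-0.0637,0,0],[0,0.0434,-0.0637,0,0],[0,0,0,0,0]]'; python3 -c "
from h import *
move(.389,.2835,.055,-47)
im=viewer.get_image('top');x0,y0=410,170
for u,a,w,r in blobs('top',im,BLUE,.078): print(np.round(u),w.round(4),r[1])
cv2.imwrite('pics/t5.png',cv2.resize(im[150:270,390:510,::-1],(600,600),interpolation=cv2.INTER_CUBIC))"
```

```text
time: 8.25
tool_pos: [0.4955, -0.4025, 0.1985]
ee_rot: [2.92, 1.151, 0.003]
force: [-0.5, -0.3, -0.3]
width: 0.0848
time: 9.83
tool_pos: [0.3871, 0.2914, 0.1963]
ee_rot: [-2.913, -1.164, -0.005]
force: [0.2, 0.4, 0.0]
width: 0.092
tcp [0.3871 0.2914 0.1963] jaw -46.4 q7 -1.7 t 9.83 | dxyz [-0.0096  0.015   0.2826] spin 0.013 w 0.092 F [0.2 0.4 0. ]
[205. 232.] [0.3901 0.2824] (32.01261520385742, 23.365835189819336)
[465. 190.] [ 0.4956 -0.4035] (25.80418586730957, 29.55689239501953)
[169. 188.] [0.5077 0.3819] (74.58525848388672, 34.24311065673828)
[262. 148.] [0.6179 0.1374] (59.81364822387695, 59.1135139465332)
[363.  58.] [ 0.8774 -0.1468] (42.64908218383789, 30.652530670166016)
```

View pics/t5.png

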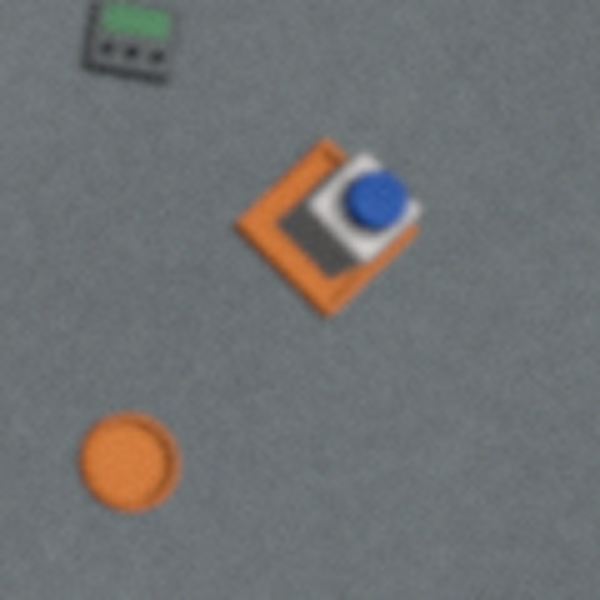

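The bottle's cap is at (0.4956, −0.4035) and the bottle is square in its holder. Next is the tube.

```bash
python3 -m creep '[[0,-0.0095,0.015,0.02,0],[0,0,0,0.05,0],[0,0,0,0.05,0],[0,0,0,0.05,0],[0,0,0,0.05,0],[0,0,0,0.04,0],[0,0,0,0.02,0],[0,0,0,0,0],[0.4,0,0,0,0],[0.5,0,0,0,0],[0.6,0,0,0,0],[0.7,0,0,0,0],[0.8,0,0,0,0],[0.9,0,0,0,0],[0.9,0,0,0,0],[0.9,0,0,0,0],[0.9,0,0,0,0]]' 15; python3 -c "
from h import *
move(.3635,-.2815,.16,-47)"
```

```text
time: 11.3
tool_pos: [0.3911, 0.2749, 0.0548]
ee_rot: [-2.923, -1.152, -0.0]
force: [-0.4, -0.5, 0.4]
width: 0.0346
tcp [0.3911 0.2749 0.0548] jaw -47.0 q7 -1.86 t 11.3 | dxyz [-0.7993  0.776  -0.2104] spin 0.0 w 0.0346 F [-0.4 -0.5  0.4]
```

```bash
python3 -c "
from h import *
x0,y0,n=310,210,'side'
im=viewer.get_image(n);cv2.imwrite('pics/s6.png',cv2.resize(im[y0:y0+100,x0:x0+80,::-1],(480,600),interpolation=cv2.INTER_CUBIC))
move(.390,.283,.055,-47)"
```

```text
tcp [0.391  0.2748 0.0548] jaw -47.0 q7 -1.86 t 11.35 | dxyz [ 0.0097 -0.0134 -0.0005] spin 0.0 w 0.0317 F [-0.1 -0.3 -0.2]
```

View pics/s6.png

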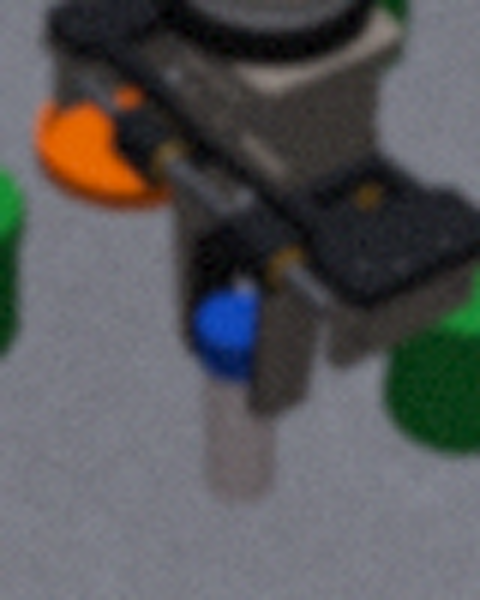

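The tube is held by its cap and is upright or nearly so: cap centre about (231,335), foot (240,485). I'll lift it and carry it around on an arc that stays away from the base.

```bash
python3 -m creep '[[0.9,0,0,-0.01,0],[0.9,0,0,-0.03,0],[0.9,0,0,-0.05,0],[0.9,0,0,-0.05,0],[0.9,0,0,-0.04,0],[0.9,0,0,-0.03,0],[0.9,-0.0111,0.02,0,0],[0.9,-0.0211,0.0385,0,0],[0.9,-0.0341,0.0622,0,0],[0.9,-0.0341,0.0622,0,0],[0.9,-0.0341,0.0622,0,0],[0.9,-0.0341,0.0622,0,0],[0.9,-0.0341,0.0622,0,0],[0.9,-0.0341,0.0622,0,0],[0.9,-0.0361,0.0654,0,0],[0.9,-0.04,0.04,0,0],[0.9,-0.06,0.0311,0,0],[0.9,-0.07,0.036,0,0],[0.9,-0.07,0.036,0,0],[0.9,-0.07,0.036,0,0]]' 15; python3 -c "
from h import *
move(.360,-.2848,.16,-47)"
```

```text
time: 13.02
tool_pos: [0.4076, -0.1727, 0.1602]
ee_rot: [2.922, 1.152, 0.0]
force: [-0.1, 0.4, -0.4]
width: 0.0322
tcp [ 0.4076 -0.1727  0.1602] jaw -47.0 q7 -0.6 t 13.02 | dxyz [-0.2227  0.0989  0.0003] spin 0.001 w 0.0322 F [-0.1  0.4 -0.4]
```

```bash
python3 -m creep '[[0.9,-0.07,0.032,0,0],[0.9,-0.06,0.027,0,0],[0.9,-0.045,0.02,0,0],[0.9,-0.03,0.012,0,0],[0.9,-0.018,0.008,0,0],[0.9,0,0,0,0],[0.9,0,0,0,0],[0.9,0,0,0,0]]' 15; python3 -c "
from h import *
move(.360,-.2848,.075,-47)
ims=[]
for n,x0,y0 in(('side',335,100),('top',380,180)):
    im=viewer.get_image(n);ims.append(cv2.resize(im[y0:y0+100,x0:x0+80,::-1],(400,500),interpolation=cv2.INTER_CUBIC))
for z in (.0,.08): print((pix('side',[.3635,-.2815,z])-[335,100])*5)
cv2.imwrite('pics/s7.png',np.hstack(ims))"
```

```text
time: 13.68
tool_pos: [0.3615, -0.2822, 0.1599]
ee_rot: [-2.921, -1.154, -0.001]
force: [-0.3, 0.7, -1.0]
width: 0.032
tcp [ 0.3615 -0.2822  0.1599] jaw -46.9 q7 -0.32 t 13.68 | dxyz [-0.0059  0.0018  0.1697] spin 0.003 w 0.032 F [-0.3  0.7 -1. ]
[185.30906796 362.10899761]
[194.88192239 262.0192527 ]
```

View pics/s7.png

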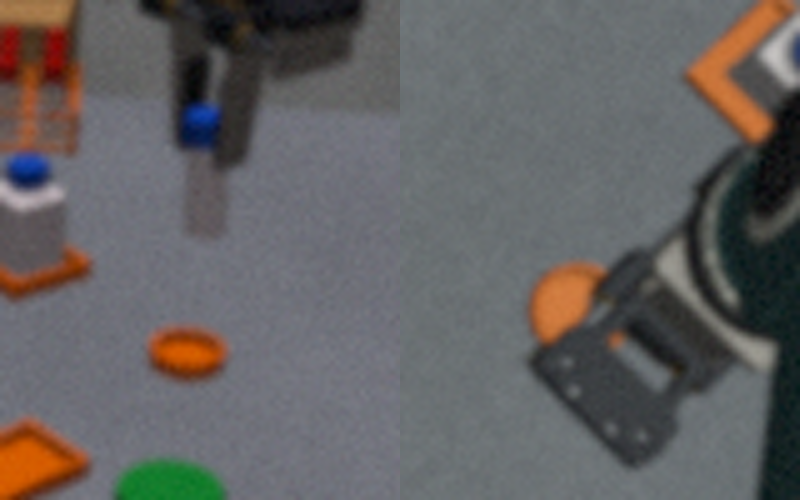

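```bash
python3 -m creep '[[0.9,-0.003,0.001,0.03,0],[0.9,-0.003,0.001,0.04,0],[0.9,0,0,0.04,0],[0.9,0,0,0.03,0],[0.9,0,0,0.02,0],[0.9,0,0,0,0],[0.9,0,0,0,0]]' 15; python3 -c "
from h import *
move(.360,-.2848,.06,-47)
print(ground('side',(335+205/5,100+228/5),.105))
n,x0,y0='side',335,120
im=viewer.get_image(n);cv2.imwrite('pics/s8.png',cv2.resize(im[y0:y0+75,x0:x0+75,::-1],(600,600),interpolation=cv2.INTER_CUBIC))"
```

```text
time: 14.37
tool_pos: [0.3596, -0.2857, 0.0798]
ee_rot: [-2.922, -1.153, 0.0]
force: [0.2, 0.1, -1.2]
width: 0.0321
tcp [ 0.3596 -0.2857  0.0798] jaw -46.9 q7 -0.37 t 14.37 | dxyz [ 0.0018 -0.0008  0.0396] spin 0.002 w 0.0321 F [ 0.2  0.1 -1.2]
[[ 0.35888287 -0.28426013]]
```

View pics/s8.png

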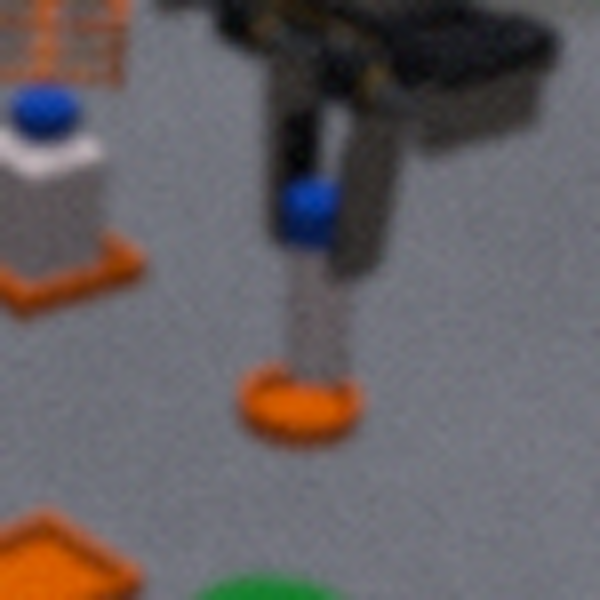

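The foot, at (320,375), is about 7 mm off the holder centre in −x, and the tube leans slightly about the jaw axis. I'll shift +9 mm along tool x before lowering.

```bash
python3 -m creep '[[0.9,0.009,0,0,0],[0.9,0.009,0,0,0],[0.9,0,0,0.01,0],[0.9,0,0,0,0],[0.9,0,0,0,0]]' 15; python3 -c "
from h import *
move(.366,-.279,.06,-47)
n,x0,y0='side',335,120
im=viewer.get_image(n);cv2.imwrite('pics/s9.png',cv2.resize(im[y0:y0+75,x0:x0+75,::-1],(600,600),interpolation=cv2.INTER_CUBIC))"
```

```text
time: 14.83
tool_pos: [0.3658, -0.28, 0.0747]
ee_rot: [-2.923, -1.152, 0.0]
force: [0.0, -0.5, -1.2]
width: 0.0318
tcp [ 0.3658 -0.28    0.0747] jaw -47.0 q7 -0.4 t 14.83 | dxyz [ 0.0017 -0.0012  0.0295] spin 0.001 w 0.0318 F [ 0.  -0.5 -1.2]
```

View pics/s9.png

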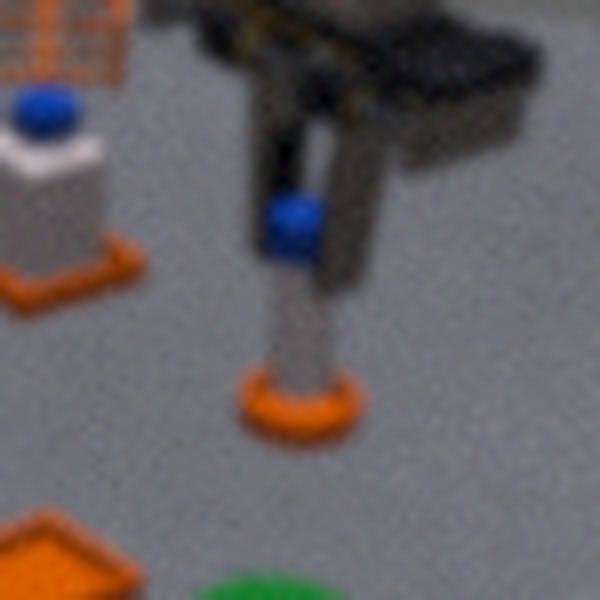

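```bash
python3 -m creep '[[0.9,0,0,0.008,0],[0.9,0,0,0.008,0],[0.9,0,0,0.006,0],[0.9,0,0,0.004,0],[0.9,0,0,0.003,0],[0.9,0,0,0.0015,0],[0.9,0,0,0,0]]' 15; python3 -c "
from h import *
move(.366,-.279,.059,-47)"
```

```text
time: 15.47
tool_pos: [0.3658, -0.2801, 0.0594]
ee_rot: [-2.923, -1.151, 0.0]
force: [-0.2, -0.6, 0.8]
width: 0.0321
tcp [ 0.3658 -0.2801  0.0594] jaw -47.0 q7 -0.41 t 15.47 | dxyz [ 0.0018 -0.0013  0.0007] spin 0.0 w 0.0321 F [-0.2 -0.6  0.8]
```

```bash
python3 -m creep '[[0.9,0,0,0.001,0],[0.9,0,0,0,0],[0.62,0,0,0,0],[0.6,0,0,0,0],[0.55,0,0,0,0],[0.5,0,0,0,0],[0.4,0,0,0,0],[0.3,0,0,0,0],[0.2,0,0,0,0],[0.2,0,0,0,0],[0.1,0,0,-0.03,0],[0,0,0,-0.05,0],[0,0,0,-0.07,0],[0,0,0,-0.07,0],[0,0,0,-0.05,0],[0,0,0,0,0]]' 15; python3 -c "
from h import *
move(.46,.05,.2,-47)"
```

```text
time: 16.8
tool_pos: [0.3686, -0.282, 0.1991]
ee_rot: [2.915, 1.148, 0.007]
force: [-0.3, -0.9, -0.9]
width: 0.0921
tcp [ 0.3686 -0.282   0.1991] jaw -47.0 q7 -0.31 t 16.8 | dxyz [ 0.5865 -0.3609 -0.0046] spin -0.0 w 0.0921 F [-0.3 -0.9 -0.9]
```

```bash
python3 -m creep '[[0,0.064,-0.045,0,0],[0,0.064,-0.045,0,0],[0,0.064,-0.045,0,0],[0,0.064,-0.045,0,0],[0,0.064,-0.045,0,0],[0,0.064,-0.045,0,0],[0,0.064,-0.045,0,0],[0,0.064,-0.045,0,0],[0,0.064,-0.045,0,0],[0,0.064,-0.045,0,0],[0,0.064,-0.045,0,0],[0,0.064,-0.045,0,0],[0,0.064,-0.045,0,0],[0,0.064,-0.045,0,0],[0,0.064,-0.045,0,0],[0,0.064,-0.045,0,0],[0,0.064,-0.045,0,0],[0,0.04,-0.028,0,0],[0,0.017,-0.012,0,0],[0,0,0,0,0]]' 25; python3 -m creep '[[0,0,0,0,-0.14],[0,0,0,0,-0.14],[0,0,0,0,-0.14],[0,0,0,0,-0.14],[0,0,0,0,-0.14],[0,0,0,0,0],[0,0,0,0,0],[0,0,0,0,0]]'; python3 -c "
from h import *
im=viewer.get_image('top')
for u,a,w,r in blobs('top',im,BLUE,.064): print(np.round(u),w.round(4),ground('top',u,.078)[0].round(4),np.round(r[1]),round(r[2],1))
cv2.imwrite('pics/t10.png',cv2.resize(np.hstack([im[200:280,120:200,::-1]*0+im[140:220,120:200,::-1],im[200:280,375:455,::-1]]),(800,400),interpolation=cv2.INTER_CUBIC))
move(.5125,.403,.027,-15.3)"
```

```text
time: 18.47
tool_pos: [0.5088, 0.4071, 0.1928]
ee_rot: [-2.92, -1.156, 0.002]
force: [-0.2, 0.3, -1.0]
width: 0.0919
time: 19.13
tool_pos: [0.5104, 0.4032, 0.1939]
ee_rot: [2.504, 1.896, -0.001]
force: [-0.6, 0.8, 0.3]
width: 0.0919
[419. 240.] [ 0.3651 -0.2767] [ 0.364  -0.2731] [27. 32.] 42.9
[465. 190.] [ 0.4984 -0.4083] [ 0.4956 -0.4031] [26. 30.] 41.8
[262. 147.] [0.6223 0.139 ] [0.618  0.1374] [63. 60.] 0.3
[364.  58.] [ 0.8847 -0.1501] [ 0.8772 -0.1481] [32. 45.] 11.7
tcp [0.5103 0.4036 0.194 ] jaw -15.7 q7 -1.33 t 19.18 | dxyz [2.00e-04 4.50e-03 3.34e-01] spin -0.008 w 0.0915 F [0.5 0.6 0.2]
```

View pics/t10.png

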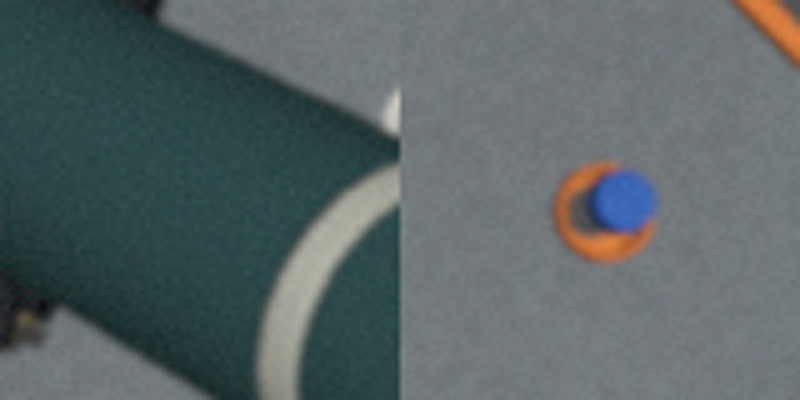

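```bash
python3 -c "
from h import *
im=viewer.get_image('side')
for u,a,w,r in blobs('side',im,BLUE,.078): print(np.round(u,1),w.round(4),np.round(r[1]))
for P in ([.3635,-.2815,.088],[.3635,-.2815,.004],[.364,-.273,.088],[.364,-.273,.004]): print(((pix('side',P)-[345,120])*10).round())
a=cv2.resize(im[120:180,345:385,::-1],(400,600),interpolation=cv2.INTER_CUBIC);b=cv2.resize(im[220:350,240:325,::-1],(392,600),interpolation=cv2.INTER_CUBIC)
cv2.imwrite('pics/s11.png',np.hstack([a,b]))"
```

```text
[286.7 304.3] [0.5101 0.4118] [91. 38.]
[268.8 227.9] [0.6124 0.1757] [38. 29.]
[271.9 218.8] [0.6145 0.1372] [28. 61.]
[568.2 194.5] [-0.208 -0.118] [133.  31.]
[217.7 159.7] [ 0.8757 -0.1466] [49. 29.]
[373.6 153.4] [ 0.3646 -0.278 ] [28. 53.]
[340.2 133.5] [ 0.496 -0.416] [26. 44.]
[292. 303.]
[272. 515.]
[289. 315.]
[269. 527.]
```

View pics/s11.png

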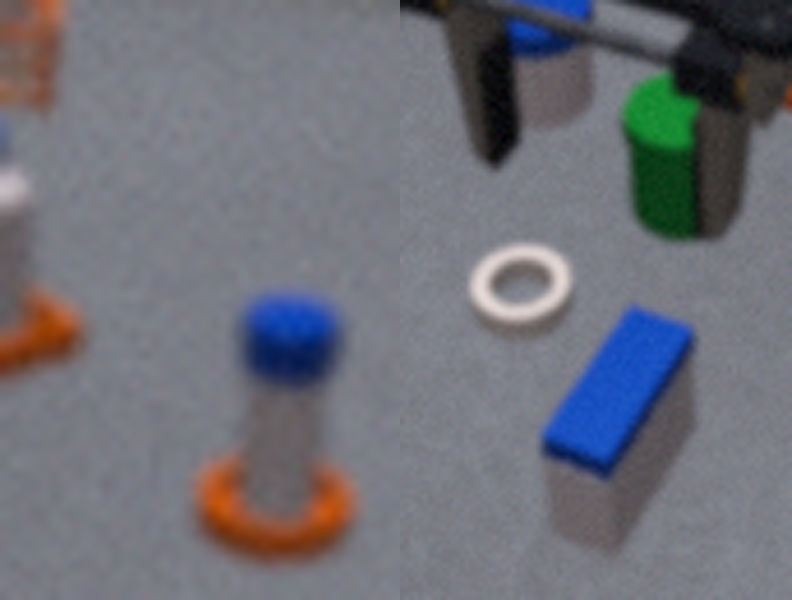

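The tube stands in the small holder and is upright: its slope of 15/160 px compares with the expected 20/212, and it is about 6–7 mm off centre. The slide box lies below the open fingers, so I'll descend and grip it.

```bash
python3 -m creep '[[0,0,0.0045,0.03,0],[0,0,0,0.05,0],[0,0,0,0.06,0],[0,0,0,0.06,0],[0,0,0,0.05,0],[0,0,0,0.04,0],[0,0,0,0.03,0],[0,0,0,0.014,0],[0,0,0,0,0],[0,0,0,0,0]]' 25; python3 -c "
from h import *
move(.5125,.403,.027,-15.3)"
```

```text
time: 20.07
tool_pos: [0.5123, 0.4045, 0.0273]
ee_rot: [-2.5, -1.902, -0.001]
force: [0.4, -0.1, 1.1]
width: 0.0922
tcp [0.5123 0.4045 0.0273] jaw -15.5 q7 -1.43 t 20.07 | dxyz [-0.0028  0.0012  0.0007] spin -0.004 w 0.0922 F [ 0.4 -0.1  1.1]
```

```bash
python3 -m creep '[[0.4,0,0,0,0],[0.5,0,0,0,0],[0.55,0,0,0,0],[0.6,0,0,0,0],[0.7,0,0,0,0],[0.8,0,0,0,0],[0.8,0,0,0,0],[0.8,0,0,0,0],[0.8,0,0,0,0],[0.8,0,0,0,0],[0.8,0,0,-0.01,0],[0.8,0,0,-0.03,0],[0.8,0,0,-0.04,0],[0.8,0,0,-0.05,0],[0.8,0,0,-0.05,0],[0.8,0,0,-0.03,0],[0.8,0,0,-0.02,0],[0.8,0,0,0,0]]' 25; python3 -c "
from h import *
move(.479,-.106,.14,-42.4)"
```

```text
time: 21.57
tool_pos: [0.5131, 0.405, 0.1448]
ee_rot: [2.501, 1.901, 0.006]
force: [-0.2, 0.3, -1.0]
width: 0.0349
tcp [0.5131 0.405  0.1448] jaw -15.5 q7 -1.36 t 21.57 | dxyz [-1.0031  0.2074  0.007 ] spin 0.598 w 0.0349 F [-0.2  0.3 -1. ]
```

```bash
python3 -m creep '[[0.8,-0.02,0.004,0,0],[0.8,-0.04,0.008,0,0],[0.8,-0.06,0.0125,0,0],[0.8,-0.066,0.0136,0,0],[0.8,-0.066,0.0136,0,0],[0.8,-0.066,0.0136,0,0],[0.8,-0.066,0.0136,0,0],[0.8,-0.066,0.0136,0,0],[0.8,-0.066,0.0136,0,0],[0.8,-0.066,0.0136,0,0],[0.8,-0.066,0.0136,0,0],[0.8,-0.066,0.0136,0,0],[0.8,-0.066,0.0136,0,0],[0.8,-0.066,0.0136,0,0],[0.8,-0.066,0.0136,0,0],[0.8,-0.05,0.0105,0,0],[0.8,-0.027,0.0055,0,0],[0.8,-0.014,0.003,0,0],[0.8,0,0,0,0]]' 25;  python3 -m creep '[[0.8,0,0,0,0.05],[0.8,0,0,0,0.1],[0.8,0,0,0,0.1],[0.8,0,0,0,0.1],[0.8,0,0,0,0.1],[0.8,0,0,0,0.1],[0.8,0,0,0,0.05],[0.8,0,0,0,0],[0.8,0,0,0,0],[0.8,0,0,0,0]]'; python3 -c "
from h import *
move(.479,-.106,.05,-42.4)
im=viewer.get_image('top');cv2.imwrite('pics/t12.png',im[:,:,::-1])
im=viewer.get_image('side');cv2.imwrite('pics/s12.png',im[:,:,::-1])
for u,a,w,r in blobs('side',im,BLUE,.18): print(np.round(u,1),w.round(4),np.round(r[1]),round(r[2],1))
"
```

```text
time: 23.15
tool_pos: [0.4763, -0.1087, 0.1409]
ee_rot: [-2.503, -1.896, 0.003]
force: [0.5, 0.1, -0.4]
width: 0.0347
time: 23.98
tool_pos: [0.4776, -0.1058, 0.1418]
ee_rot: [-2.873, -1.269, 0.0]
force: [0.4, 0.1, -0.4]
width: 0.0349
tcp [ 0.4776 -0.1058  0.1418] jaw -42.3 q7 -0.85 t 23.98 | dxyz [0.0016 0.0024 0.1836] spin 0.001 w 0.0349 F [ 0.4  0.1 -0.4]
[269.4 222.4] [0.5758 0.2781] [52. 61.] 9.5
[568.2 194.5] [-0.1164  0.0506] [112.  26.] 61.4
[217.4 159.6] [0.7938 0.0261] [24. 41.] 7.0
[373.6 153.4] [ 0.3638 -0.0835] [23. 45.] 3.1
[330.2 147.3] [ 0.4927 -0.1005] [80. 43.] 88.4
```

```bash
python3 -m creep '[[0.8,0.002,0.002,0.03,0],[0.8,0,0,0.04,0],[0.8,0,0,0.04,0],[0.8,0,0,0.035,0],[0.8,0,0,0.02,0],[0.8,0,0,0.012,0],[0.8,0,0,0.01,0],[0.8,0,0,0.008,0],[0.8,0,0,0,0],[0.8,0,0,0,0]]' 25; python3 -c "
from h import *
move(.479,-.106,.0315,-42.4)
im=viewer.get_image('side')
for u,a,w,r in blobs('side',im,BLUE,.074): print(np.round(u,1),w.round(4),np.round(r[1]),round(r[2],1))
cv2.imwrite('pics/s13.png',cv2.resize(im[130:220,280:400,::-1],(800,600),interpolation=cv2.INTER_CUBIC))
"
```

```text
time: 24.92
tool_pos: [0.4796, -0.1068, 0.045]
ee_rot: [2.875, 1.265, 0.001]
force: [-0.1, -0.4, -1.6]
width: 0.0345
tcp [ 0.4796 -0.1068  0.045 ] jaw -42.5 q7 -0.98 t 24.92 | dxyz [ 0.0004 -0.002   0.027 ] spin -0.002 w 0.0345 F [-0.1 -0.4 -1.6]
[269.3 222.4] [0.6188 0.1483] [63. 73.] 9.5
[568.2 194.6] [-0.2115 -0.1242] [133.  33.] 60.8
[329.1 175.2] [ 0.496  -0.1162] [42. 76.] 3.6
[217.2 159.6] [ 0.8807 -0.1537] [28. 49.] 7.0
[373.6 153.4] [ 0.3644 -0.2852] [28. 53.] 3.1
```

View pics/s13.png

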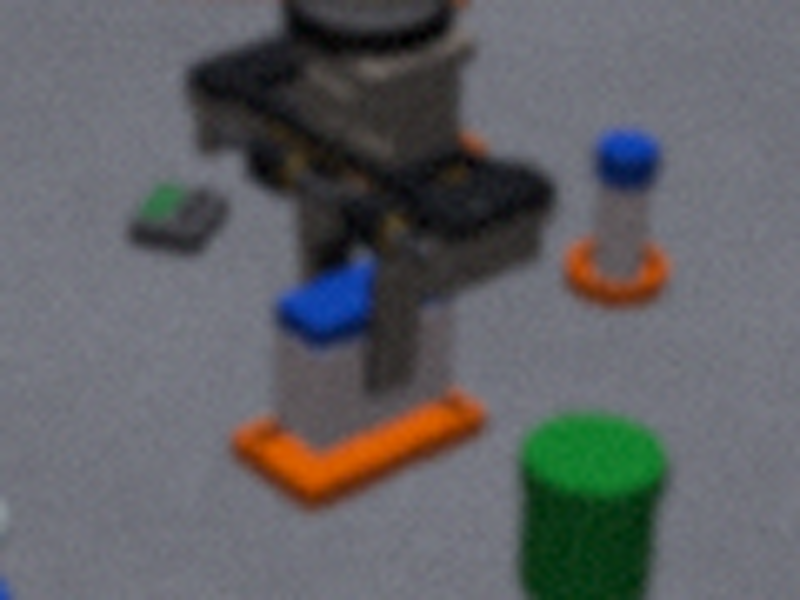

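The box is aligned and centred over the oblong holder: box x 278–455, tray x 235–487. I'll lower it and release.

```bash
python3 -m creep '[[0.8,0,-0.001,0.008,0],[0.8,0,-0.001,0.007,0],[0.8,0,0,0.005,0],[0.8,0,0,0.004,0],[0.8,0,0,0.003,0],[0.8,0,0,0.0015,0],[0.8,0,0,0,0],[0.8,0,0,0,0]]' 25; python3 -c "
from h import *
move(.479,-.106,.031,-42.4)"
```

```text
time: 25.63
tool_pos: [0.4783, -0.1061, 0.0319]
ee_rot: [2.874, 1.265, -0.002]
force: [-6.1, 1.5, 20.1]
width: 0.0348
tcp [ 0.4783 -0.1061  0.0319] jaw -42.5 q7 -1.0 t 25.63 | dxyz [0.0011 0.0009 0.0017] spin -0.002 w 0.0348 F [-6.1  1.5 20.1]
```

```bash
python3 -m creep '[[0.8,0,0,-0.001,0],[0.6,0,0,0,0],[0.55,0,0,0,0],[0.5,0,0,0,0],[0.4,0,0,0,0],[0.3,0,0,0,0],[0.2,0,0,0,0],[0.2,0,0,0,0],[0.2,0,0,0,0],[0.1,0,0,-0.02,0],[0,0,0,-0.05,0],[0,0,0,-0.07,0],[0,0,0,-0.07,0],[0,0,0,-0.07,0],[0,0,0,-0.04,0],[0,0,0,0,0],[0,0,0,0,0]]' 25; python3 -c "
from h import *
move(.622,.1385,.2,-42.4)"
```

```text
time: 27.05
tool_pos: [0.479, -0.1064, 0.1923]
ee_rot: [2.873, 1.264, 0.003]
force: [-0.1, 0.4, -0.1]
width: 0.092
tcp [ 0.479  -0.1064  0.1923] jaw -42.5 q7 -0.8 t 27.05 | dxyz [ 0.5543 -0.1201 -0.0155] spin -0.002 w 0.092 F [-0.1  0.4 -0.1]
```

```bash
python3 -m creep '[[0,0.07,-0.015,0,0],[0,0.07,-0.015,0,0],[0,0.07,-0.015,0,0],[0,0.07,-0.015,0,0],[0,0.07,-0.015,0,0],[0,0.07,-0.015,0,0],[0,0.07,-0.015,0,0],[0,0.045,-0.01,0,0],[0,0.019,-0.005,0,0],[0,0,0,0,0],[0,0,0,0,0],[0,0,0,0,0]]' 30; python3 -c "
from h import *
move(.622,.1385,.042,-42.4)
"
```

```text
time: 28.05
tool_pos: [0.6206, 0.1365, 0.1899]
ee_rot: [2.876, 1.263, -0.004]
force: [-0.3, -0.4, 0.2]
width: 0.0919
tcp [0.6206 0.1365 0.1899] jaw -42.6 q7 -1.31 t 28.05 | dxyz [ 0.0056 -0.0007  0.2959] spin -0.004 w 0.0919 F [-0.3 -0.4  0.2]
```

```bash
python3 -m creep '[[0,0.005,-0.0005,0.03,0],[0,0,0,0.05,0],[0,0,0,0.05,0],[0,0,0,0.05,0],[0,0,0,0.05,0],[0,0,0,0.04,0],[0,0,0,0.026,0],[0,0,0,0,0],[0,0,0,0,0],[0.2,0,0,0,0],[0.25,0,0,0,0],[0.3,0,0,0,0],[0.4,0,0,0,0],[0.5,0,0,0,0],[0.5,0,0,0,0],[0.5,0,0,0,0],[0.5,0,0,0,0],[0.5,0,0,0,0]]' 25; python3 -c "
from h import *
move(.462,.087,.14,-42.4)
"
```

```text
time: 29.55
tool_pos: [0.6235, 0.1407, 0.0436]
ee_rot: [2.875, 1.265, 0.002]
force: [0.2, -1.2, 6.1]
width: 0.0621
tcp [0.6235 0.1407 0.0436] jaw -42.5 q7 -1.4 t 29.55 | dxyz [-0.2973 -0.1654 -0.1932] spin -0.002 w 0.0621 F [ 0.2 -1.2  6.1]
```

```bash
python3 -m creep '[[0.5,0,0,0,0],[0.5,0,0,0,0],[0.5,0,0,-0.005,0],[0.5,0,0,-0.005,0],[0.5,0,0,-0.01,0],[0.5,0,0,0,0],[0.5,0,0,0,0]]' 25; python3 -c "
from h import *
move(.462,.087,.14,-42.4)
"
```

```text
time: 30.13
tool_pos: [0.6229, 0.1408, 0.053]
ee_rot: [-2.875, -1.265, -0.0]
force: [0.3, 0.1, -0.9]
width: 0.0622
tcp [0.6229 0.1408 0.053 ] jaw -42.5 q7 -1.4 t 30.13 | dxyz [-0.2967 -0.1646 -0.1741] spin -0.002 w 0.0622 F [ 0.3  0.1 -0.9]
```

```bash
python3 -m creep '[[0.5,0,0,-0.02,0],[0.5,0,0,-0.04,0],[0.5,0,0,-0.04,0],[0.5,0,0,-0.04,0],[0.5,0,0,-0.03,0],[0.5,-0.02,-0.011,0,0],[0.5,-0.04,-0.0222,0,0],[0.5,-0.05,-0.0277,0,0],[0.5,-0.05,-0.0277,0,0],[0.5,-0.05,-0.0277,0,0],[0.5,-0.04,-0.0222,0,0],[0.5,-0.03,-0.0166,0,0],[0.5,-0.017,-0.0094,0,0],[0.5,0,0,0,0],[0.5,0,0,0,0],[0.5,0,0,0,0]]' 25; python3 -c "
from h import *
move(.462,.087,.065,-42.4)
im=viewer.get_image('side');hsv=cv2.cvtColor(im,cv2.COLOR_RGB2HSV)
for u,a,w,r in blobs('side',im,BLUE,.157): print(np.round(u,1),a,w.round(4),np.round(r[1]),round(r[2],1))
"
```

```text
time: 31.47
tool_pos: [0.4633, 0.0873, 0.1383]
ee_rot: [-2.875, -1.265, -0.003]
force: [0.8, 0.7, -0.9]
width: 0.0622
tcp [0.4633 0.0873 0.1383] jaw -42.5 q7 -1.3 t 31.47 | dxyz [-0.0024 -0.0017  0.1465] spin -0.002 w 0.0622 F [ 0.8  0.7 -0.9]
[568.2 194.4] 202.0 [-0.1373  0.0121] [117.  28.] 62.5
[329.2 185.4] 280.5 [0.4712 0.0712] [ 45. 109.] 4.0
[217.5 159.6] 44.0 [ 0.8123 -0.0129] [43. 25.] 84.4
[373.6 153.4] 49.5 [ 0.364  -0.1273] [24. 46.] 3.1
```

```bash
python3 -m creep '[[0.5,-0.001,-0.001,0.03,0],[0.5,-0.001,0,0.04,0],[0.5,0,0,0.04,0],[0.5,0,0,0.025,0],[0.5,0,0,0.015,0],[0.5,0,0,0.01,0],[0.5,0,0,0.005,0],[0.5,0,0,0,0],[0.5,0,0,0,0]]' 25; python3 -c "
from h import *
move(.462,.087,.048,-42.4)
"
```

```text
time: 32.27
tool_pos: [0.4614, 0.0866, 0.0558]
ee_rot: [2.875, 1.265, 0.002]
force: [-0.9, -0.3, -0.3]
width: 0.0622
tcp [0.4614 0.0866 0.0558] jaw -42.5 q7 -1.42 t 32.27 | dxyz [0.0014 0.0003 0.0157] spin -0.002 w 0.0622 F [-0.9 -0.3 -0.3]
```

No contact at foot height 12 mm, below the rim top, so the jar is inside the recess. I'll continue to the floor.

```bash
python3 -m creep '[[0.5,0,0,0.005,0],[0.5,0,0,0.005,0],[0.5,0,0,0.003,0],[0.5,0,0,0.002,0],[0.5,0,0,0,0],[0.5,0,0,0,0]]' 25; python3 -c "
from h import *
move(.462,.087,.048,-42.4)
"
```

```text
time: 32.77
tool_pos: [0.4608, 0.0864, 0.0478]
ee_rot: [2.875, 1.265, -0.0]
force: [0.7, -0.4, -2.2]
width: 0.0624
tcp [0.4608 0.0864 0.0478] jaw -42.5 q7 -1.43 t 32.77 | dxyz [ 0.0025  0.0009 -0.0004] spin -0.002 w 0.0624 F [ 0.7 -0.4 -2.2]
```

```bash
for i in 1 2 3 4 5; do python3 -m creep '[[0.5,0,0,0.001,0],[0.5,0,0,0,0],[0.5,0,0,0,0]]' 25 | grep -E 'pos|force'; done
```

```text
tool_pos: [0.4609, 0.0864, 0.0476]
force: [-1.5, -0.4, 2.8]
tool_pos: [0.4609, 0.0864, 0.0475]
force: [-2.8, 0.5, 9.8]
tool_pos: [0.461, 0.0864, 0.0475]
force: [-5.0, -1.6, 15.4]
tool_pos: [0.461, 0.0864, 0.0474]
force: [-5.0, -1.8, 21.5]
tool_pos: [0.4611, 0.0864, 0.0473]
force: [-7.4, -2.3, 27.0]
```

```bash
python3 -m creep '[[0.5,0,0,-0.002,0],[0.5,0,0,-0.002,0],[0.3,0,0,0,0],[0.25,0,0,0,0],[0.2,0,0,0,0],[0.1,0,0,0,0],[0,0,0,0,0],[0,0,0,0,0],[0,0,0,0,0],[0,0,0,-0.02,0],[0,0,0,-0.05,0],[0,0,0,-0.07,0],[0,0,0,-0.07,0],[0,0,0,-0.07,0],[0,0,0,-0.05,0]]' 25;  python3 -m creep '[[0,0.06,0.03,-0.05,0],[0,0.06,0.03,-0.05,0],[0,0.06,0.03,-0.05,0],[0,0.06,0.03,-0.05,0],[0,0.06,0.03,-0.05,0],[0,0.06,0.03,0,0],[0,0.06,0.03,0,0],[0,0.06,0.03,0,0],[0,0.06,0.03,0,0],[0,0,0,0,0]]'
python3 - <<'E'
from h import *
for n in('top','side'):
    im=viewer.get_image(n);print(n)
    for u,a,w,r in blobs(n,im,BLUE,.068): print(np.round(u,1),a,w.round(4),ground(n,u,.078)[0].round(4),np.round(r[1]),round(r[2],1))
    cv2.imwrite(f'pics/f{n}.png',im[:,:,::-1])
t=cv2.imread('pics/ftop.png');s=cv2.imread('pics/fside.png')
cv2.imwrite('pics/fin.png',np.vstack([cv2.resize(t[140:260,250:490],(600,300),interpolation=3),cv2.resize(s[120:255,240:510],(600,300),interpolation=3)]))
E
```

```text
time: 35.27
tool_pos: [0.4614, 0.0871, 0.2158]
ee_rot: [2.874, 1.266, 0.005]
force: [0.6, -0.4, -0.2]
width: 0.0921
time: 36.1
tool_pos: [0.7451, 0.1959, 0.3331]
ee_rot: [-2.872, -1.265, 0.003]
force: [0.9, 0.0, -1.4]
width: 0.0918
top
[418.8 239.8] 100.0 [ 0.3646 -0.2754] [ 0.3638 -0.2729] [27. 32.] 42.9
[281.8 206.3] 375.5 [0.4578 0.084 ] [0.4562 0.0834] [59. 58.] 44.9
[464.8 189.6] 82.5 [ 0.4976 -0.4071] [ 0.4956 -0.4035] [26. 30.] 41.8
[363.8  57.6] 54.0 [ 0.8848 -0.1496] [ 0.8794 -0.1482] [43. 25.] 89.5
side
[332.2 215.4] 308.5 [0.4597 0.0824] [0.4581 0.0955] [61. 77.] 9.0
[568.2 194.6] 200.0 [-0.2168 -0.1339] [-0.2078 -0.1174] [135.  32.] 61.7
[334.4 177.7] 199.5 [ 0.4787 -0.1137] [ 0.4769 -0.0976] [96. 47.] 46.6
[217.7 159.6] 44.5 [ 0.8841 -0.1639] [ 0.876  -0.1469] [50. 29.] 84.4
[373.6 153.4] 49.5 [ 0.3644 -0.2966] [ 0.3643 -0.2776] [28. 54.] 3.1
```

View pics/fin.png

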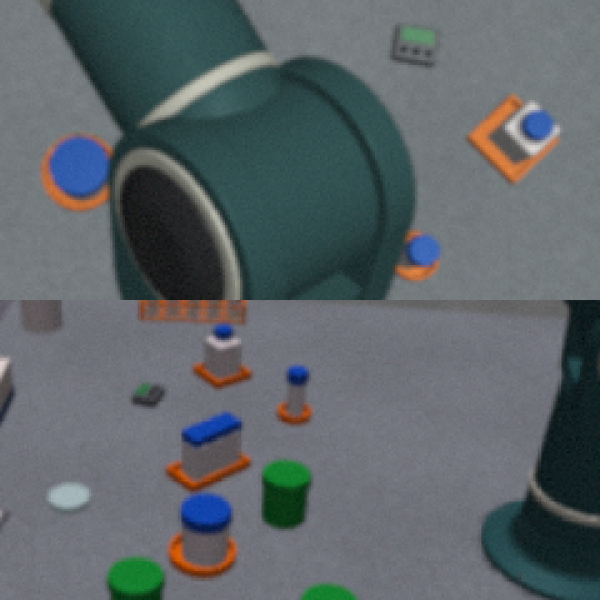

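All four containers stand upright in their holders, released, and the arm is clear. The timer hasn't moved. Handing in.

```bash
python3 -m creep '[[0,0,0,0,0],[0,0,0,0,0],[0,0,0,0,0]]'; python3 -c "
from rig import manip
print(manip.finish_job())"
```

```text
time: 36.45
tool_pos: [0.7415, 0.1934, 0.3385]
ee_rot: [2.875, 1.265, 0.002]
force: [-0.1, -0.4, -0.2]
width: 0.0919
the job is handed in; nothing more can be done
None
```

All four containers are in their matching orange holders: bottle, tube, slide box and jar. The job was handed in at about 36.5 s of robot time, with the gripper open and raised clear. No verdict was reported.

My last pictures show each one upright inside its rim. Measured offsets from the holder centres:

| Container | Offset from centre | Basis |
|---|---|---|
| Bottle | about 3 mm | top view |
| Jar | about 5 mm | top view |
| Slide box | about 1 mm | side view only, after correcting that view's bias; the arm hid it from above at the end |
| Tube | about 8–9 mm | top view; within the 14 mm allowed, probably against the recess wall |

- **Camera disagreement:** the side view put items 3–12 mm further toward −y than the top view. I relied on the top view, putting the difference down to the side camera's low viewing angle.
- **Tube grasp:** the arm was still settling when I gripped the tube, so the grasp was about 8 mm off and the tube leaned slightly while carried. I corrected for this before setting it down, and it stood upright after release.
- **Contact checks:** the force reading showed the jar and the slide box reaching the holder floor. The jar was pressed with up to 27 N and the box with about 20 N, and I backed off before releasing each. For the tube the force change was small. For the bottle there was no clear reading, so I released it at the computed floor height.
- **Bystanders:** the timer is where it was. I did not measure the tape roll at the end, but no move touched it.

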